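Free the stuck copper cup

TASK

The copper cup is stuck inside its steel mixing tin on the bar cart. Grip the copper cup by its rim, twist it about an eighth of a turn (either way) to break the seal while it still sits in the tin, pull it straight up and out, and set it down gently, standing upright and released on the round wooden tray. Leave the steel cup in the other mixing tin alone.

Things in the scene. Friction and masses are not known exactly. Their poses are not given: they have to be found in the camera images.
- copper_cup_mid (a point): Centre, half-way up, of the copper cup to free: round, hollow, 120 mm tall, outside 64 mm wide at the rim, 54 at the foot, wall 3, 0.11-0.21 kg. z up; +x to a black mark that starts in line (3 deg) with the mark on its tin. The rim is 60 mm above this point; the top 50 mm stand clear of the tin. A rubber seal grips it: about 20 N to pull, 0.5 N m to twist, free after 25 mm of lift.
- holder: The steel mixing tin holding the copper cup, fixed on a brass foot 110 mm wide that cannot move. Origin: centre of the foot's underside on the cart top, z up, +x to a small black mark on the tin's rim. The tin's mouth is 80 mm wide and 100 mm above the origin; the copper cup's foot starts 30 mm above the origin.
- tray: The round wooden tray, fixed on the cart top, 256 mm wide, with a lip 26 mm high. Origin: centre of its underside, z up. Its flat, empty inner floor is 10 mm above the origin and 230 mm wide.
- steel_cup_mid (a point): Centre of the steel cup to leave alone: same size as the copper one, standing loosely in an identical tin on an identical foot. A glass pitcher (165 mm tall) and a small steel jigger (82 mm) stand beyond the tins and tray, near x = 0.79 m.
Mind the look-alikes: they are no part of the job. What is shaped like the part that bears copper_cup_mid but blue is not meant.

How it is judged:
By the outcome, as a careful person would: the job done as asked, in the order asked, and still so for the second after the job is handed in, with the robot touching nothing.
It also fails if it takes over 48 s, if anything falls off the work surface, if the arm or the gripper's body presses on something with over 40 N, if the wrist force passes 120 N, or if a joint passes its speed limit or range.

ROBOT

A 6-joint arm with a two-finger parallel gripper is mounted at the origin on the work surface. World frame = base frame: x ahead of the robot, y to its left, z up, the work surface at z = 0. Lengths are in m, angles in rad, forces in N, time in s.
With the tool pointing down it reaches from about 0.225 to 0.875 m from the base axis. Payload 3.4 kg.
Tool frame: the origin (TCP) lies midway between the tips of the shut fingers; the grasp point (between the pads) lies 19 mm behind it (manip.grip_point_offset is the distance from the TCP to the grasp point, in m); x points along the fingers, y is the direction in which the jaws open and shut, and the axes are right-handed (so a half turn about x gives the same grasp; the last joint's range is limited). The gripper opens to 85 mm and grips with 20 to 120 N. Pads are 22 mm wide; open, the fingers measure 114 mm over their backs; the gripper's body (76 mm by 85 mm) begins 54 mm behind the grasp point. The pads swing forward as they close: fully open they stand 13 mm farther back than shut.
Start: joints at [-1.258, 0.276, 1.505, -0, 1.361, -0.121], TCP at [0.242, -0.522, 0.199] pointing down, gripper open.
Joint ranges: [-2.89, 2.89], [-0.75, 2.08], [0.22, 2.7], [-1.18, 4.32], [0.11, 2.71], [-2.7, 2.7]. Speed limits (rad/s): [2.57, 2.57, 3.14, 3.14, 3.14, 3.14].

INTERFACE

Orientations are given as a unit quaternion [w, x, y, z].
In Python, from rig import manip gives the robot as it stands.
- The arm moves only by the shell command python3 -m crank 'ROWS' [FORCE]. ROWS is a JSON object of lists of equal length, an entry for each row: "grip": the opening, from 0 (shut) to 1 (fully open); "slide": the shift along the world's x, y, z in cm, a list of three; "roll": the turn about the world's z in degrees. In form: {"grip": [grip, ...], "slide": [[dx, dy, dz], ...], "roll": [roll, ...]}. A call has 1 to 20 rows; each row is the pose to reach, as a shift and turn from the pose commanded when the call began; what a row does not reach only later rows make up. A row lasts 1/10 s, in which the tool goes at most 50 mm and 8.59 degrees, less where a joint would pass 70% of its speed; a pose out of reach is approached as far as the arm can. A call with a gripper value outside its range is refused whole. The fingers move at their own pace and stop on an object; FORCE is the grip in N (left out, the last holds). Time passes only in rows, so rows that repeat a pose let the fingers close. It gives the time, the measured TCP pose, the force and the opening at its end, in the units of the state.
- manip.get_state(): the state, without advancing time (a new reading comes with each control period).
- manip.get_image(name): name is "scene" or "top"; returns a dict with "frame" (400x640x3 uint8, red, green, blue), "K" (3x3 intrinsics, pixels), "distortion" ([k1, k2, p1, p2, k3] as OpenCV has them; the pictures are not rectified), "R" (3x3) and "t" (3): a world point X has camera coordinates R X + t. Camera axes: x right, y down, z forward; pixel columns grow to the right and rows downward; lengths in m; the calibration is good to about 2 mm. A picture is of the moment at which its call begins. There is no depth.
- manip.sign_off(): hands the job in, once; it reports no verdict.
The state is a dict: "clock": time; "qpos": joint angles; "qd": joint speeds; "effort": joint torques, N m; "position": TCP position; "ee_rot": TCP orientation; "contact_force": force on the tool from outside, world axes, zero at the start; "moment": the same for the moment, N m; "width": finger opening in m.
Only numpy, scipy, OpenCV 4.12 (cv2) and the standard library are available. Lean on these libraries where they do the work, as an engineer would, in place of code of your own. Each camera call takes 0.05 s, during which the arm holds its last target. There are 200 camera calls.

## Working session

There is one attempt and no reset: what is moved stays moved. The work goes in short steps, Python scripts to look and compute and a shell command to move; the robot and the scene stay as the last step left them, time stands still between calls to the robot, and variables do not carry over. Pictures are saved under pics/ and viewed, on a budget of 10 in all, crops included, one or two more only if the job needs it, and the job is handed in when it is done.

```bash
mkdir -p pics; cat > h.py <<'E'
import numpy as np,cv2
from rig import manip
def get(n):
    return manip.get_image(n)
def ray(im,uv):
    p=cv2.undistortPoints(np.array([[uv]],float),np.array(im["K"]),np.array(im["distortion"]))[0,0]
    R=np.array(im["R"]);t=np.array(im["t"])
    return -R.T@t, R.T@np.array([p[0],p[1],1])
def onz(im,uv,z):
    c,d=ray(im,uv); return c+d*(z-c[2])/d[2]
def proj(im,X):
    R=np.array(im["R"]);r,_=cv2.Rodrigues(R)
    return cv2.projectPoints(np.array(X,float).reshape(-1,1,3),r,np.array(im["t"],float),np.array(im["K"]),np.array(im["distortion"]))[0][:,0]
E
python3 - <<'E'
from h import *
import pickle
for n in("scene","top"):
    im=get(n);pickle.dump(im,open(n+".pkl","wb"));cv2.imwrite(f"pics/{n}0.png",im["frame"][:,:,::-1])
    print(n,ray(im,(320,200)))
s=manip.get_state();print(s)
E
```

```text
scene (array([1.09692852, 0.1358865 , 0.5346762 ]), array([-0.7893553 , -0.19157814, -0.58336729]))
top (array([0.33257327, 0.01494059, 1.08350395]), array([ 0.13014993,  0.00680356, -0.99158284]))
{'clock': 0.1, 'qpos': array([-1.25800896e+00,  2.76510406e-01,  1.50598779e+00, -1.77024262e-05,
        1.36070532e+00, -1.20987401e-01]), 'qd': array([-7.17332069e-05, -2.54449364e-03, -3.56629262e-03, -1.49102795e-04,
        4.49709949e-04,  1.44747286e-04]), 'effort': array([ 1.30137669e-03, -4.17698050e+01, -2.46404117e+01, -4.04655202e-04,
        5.79738611e-03,  1.03983263e-05]), 'position': array([ 0.24150712, -0.52125357,  0.1984459 ]), 'ee_rot': array([-0.15159791, -0.69047954, -0.15273055,  0.69060079]), 'contact_force': array([ 0.20778975, -0.4202017 , -0.44548351]), 'moment': array([-0.05044592, -0.01009503,  0.02922145]), 'width': 0.08526305636356309}
```

View pics/scene0.png

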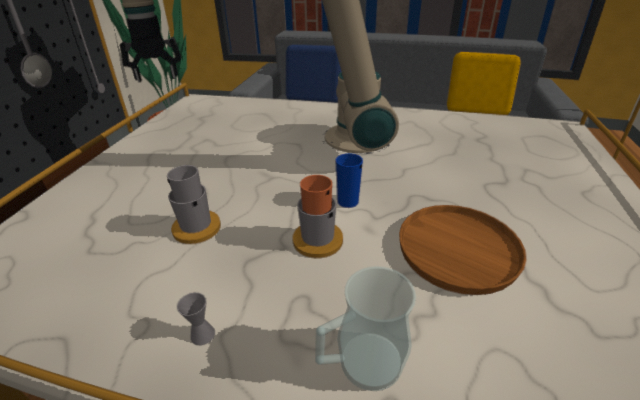

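View pics/top0.png

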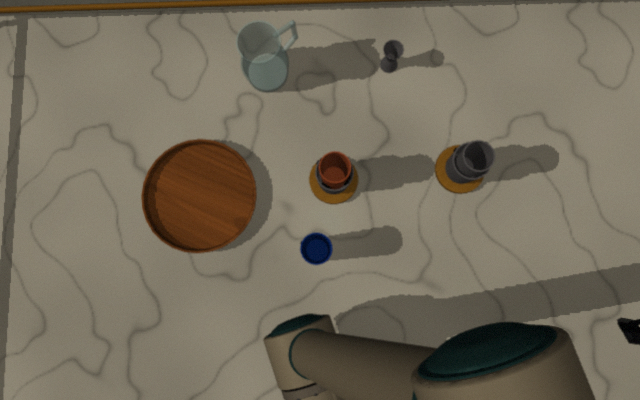

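Scene: the copper cup is in its tin at scene (317,195) / top (334,168). Look-alikes are the blue cup at scene (348,180) / top (316,248) and the steel cup at scene (184,185) / top (475,158). The one at (334,168) fits, being copper-coloured and standing in a tin. The tray is at top (200,195). Next I'll measure and confirm with a crop.

```bash
python3 - <<'E'
from h import *
import pickle
S=pickle.load(open("scene.pkl","rb"));T=pickle.load(open("top.pkl","rb"))
def comp(im,lo,hi,box):
    hsv=cv2.cvtColor(im["frame"],cv2.COLOR_RGB2HSV);m=cv2.inRange(hsv,lo,hi)
    k=np.zeros_like(m);x0,y0,x1,y1=box;k[y0:y1,x0:x1]=255
    m=m&k
    cs,_=cv2.findContours(m,cv2.RETR_EXTERNAL,cv2.CHAIN_APPROX_NONE)
    return max(cs,key=cv2.contourArea)
def circ(im,c,z):
    P=np.array([onz(im,p,z)[:2] for p in cv2.convexHull(c)[:,0].astype(float)])
    (x,y),r=cv2.minEnclosingCircle(P.astype(np.float32)); 
    A=np.c_[2*P,np.ones(len(P))];s=np.linalg.lstsq(A,(P**2).sum(1),rcond=None)[0]
    return np.round([s[0],s[1],np.sqrt(s[2]+s[0]**2+s[1]**2),x,y,r],4)
print("copper hsv",cv2.cvtColor(T["frame"],cv2.COLOR_RGB2HSV)[[158,170,200,195],[334,334,334,200]])
c=comp(T,(0,120,40),(10,255,255),(300,140,370,192));print("copper rim",cv2.boundingRect(c),circ(T,c,.15))
f=comp(T,(10,120,60),(30,255,255),(300,140,370,215));print("foot",cv2.boundingRect(f),circ(T,f,.01))
f2=comp(T,(10,120,60),(30,255,255),(425,140,500,200));print("foot2",circ(T,f2,.01))
t=comp(T,(3,90,30),(25,255,255),(130,130,265,260));print("tray",cv2.boundingRect(t),circ(T,t,.026))
b=comp(T,(105,120,30),(130,255,255),(290,225,345,275));print("blue",circ(T,b,.12))
cs=comp(S,(0,120,40),(10,255,255),(290,165,335,225));print("scene copper",cv2.boundingRect(cs))
a=cv2.resize(S["frame"][150:260,270:380],None,fx=3.6,fy=3.6,interpolation=cv2.INTER_CUBIC)
d=cv2.resize(T["frame"][130:240,280:390],None,fx=3.6,fy=3.6,interpolation=cv2.INTER_CUBIC)
cv2.imwrite("pics/crop.png",np.hstack([a,d])[:,:,::-1])
E
```

```text
copper hsv [[  7 181  52]
 [  8 188  87]
 [ 18 198 117]
 [ 13 195 106]]
copper rim (318, 152, 34, 37) [ 0.5145 -0.008   0.0341  0.5136 -0.0084  0.0366]
foot (309, 164, 49, 40) [ 0.5191 -0.0083  0.054   0.5192 -0.0083  0.0546]
foot2 [ 0.5355 -0.2902  0.0543  0.5354 -0.2904  0.055 ]
tray (141, 139, 116, 114) [0.49   0.2891 0.127  0.4904 0.2889 0.1277]
blue [0.3639 0.032  0.0304 0.364  0.0321 0.031 ]
scene copper (300, 175, 32, 40)
```

View pics/crop.png

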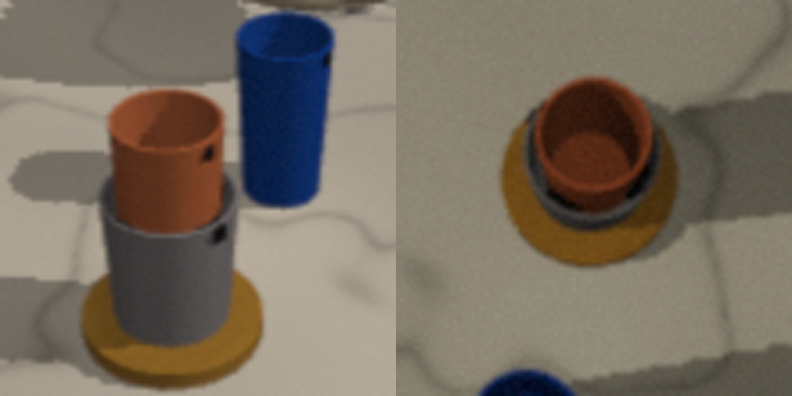

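The crop confirms it: the copper cup stands in its tin with both marks in line, and the blue cup is separate and has no tin. Cup axis ≈ (0.519, -0.008), tray ≈ (0.490, 0.289). I'll lift and move above the cup.

```bash
python3 -m crank '{"grip":[1,1,1,1,1,1,1,1,1,1,1,1,1,1,1,1,1,1],"slide":[[0,0,3],[1,2,6],[3,5.5,6],[5,9.3,6],[7,13,6],[9,16.7,6],[11,20.4,6],[13,24,6],[15,27.8,6],[17,31.5,6],[19,35,6],[21,39,6],[23,42.6,6],[25,46,6],[26.5,49,6],[27.7,51.3,6],[27.7,51.3,6],[27.7,51.3,6]],"roll":[0,0,0,0,0,0,0,0,0,0,0,0,0,0,0,0,0,0]}' 60
python3 - <<'E'
from h import *
from scipy.spatial.transform import Rotation as Ro
s=manip.get_state();q=s["ee_rot"];R=Ro.from_quat([q[1],q[2],q[3],q[0]]).as_matrix()
print(s["clock"],s["position"],s["qpos"],"\n",R.round(3),s["width"],manip.grip_point_offset)
import pickle;T=pickle.load(open("top.pkl","rb"));print(onz(T,(335.1,168),.15))
im=get("scene");cv2.imwrite("pics/s1.png",im["frame"][:,:,::-1])
E
```

```text
clock: 1.9
position: [0.5183, -0.0086, 0.2587]
ee_rot: [-0.153, -0.69, -0.153, 0.691]
contact_force: [-0.2, -0.0, 0.1]
width: 0.0853
1.9 [ 0.51829743 -0.00861009  0.25867677] [-1.50239227e-01  1.61979911e-01  1.51085788e+00 -8.54300587e-04
  1.47017337e+00  9.85399842e-01] 
 [[-0.002  0.422 -0.907]
 [-0.001 -0.907 -0.422]
 [-1.    -0.     0.002]] 0.08525197534600003 0.0187
[ 0.51716961 -0.00961775  0.15      ]
```

View pics/s1.png

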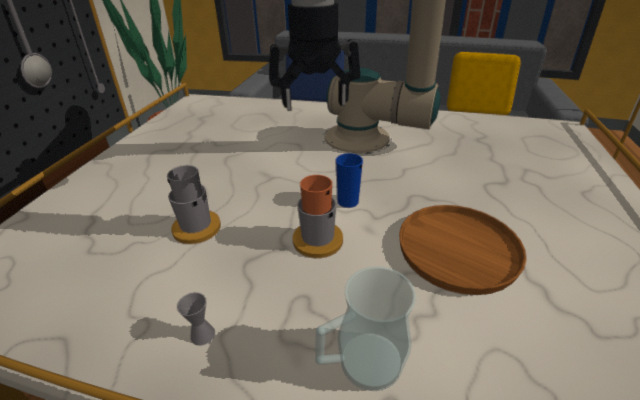

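The picture shows the gripper well above the cup, jaws straddling it (≈(315,90)), everything undisturbed. Lower around the rim.

```bash
python3 -m crank '{"grip":[1,1,1,1,1,1,1,1,1,1,1,1],"slide":[[0,0,-2],[0,0,-4],[0,0,-6],[0,0,-8],[0,0,-9.5],[0,0,-11],[0,0,-12],[0,0,-13],[0,0,-14],[0,0,-14.8],[0,0,-14.8],[0,0,-14.8]],"roll":[0,0,0,0,0,0,0,0,0,0,0,0]}' 60
python3 - <<'E'
from h import *
a=[get(n)["frame"] for n in("scene","top")]
f=lambda i:cv2.resize(i,None,fx=3,fy=3,interpolation=cv2.INTER_CUBIC)
cv2.imwrite("pics/c2.png",np.hstack([f(a[0][110:260,255:385]),f(a[1][110:260,270:400])])[:,:,::-1])
E
```

```text
clock: 3.15
position: [0.5188, -0.0088, 0.1113]
ee_rot: [0.152, 0.691, 0.152, -0.69]
contact_force: [0.5, -0.4, 0.3]
width: 0.0853
```

View pics/c2.png

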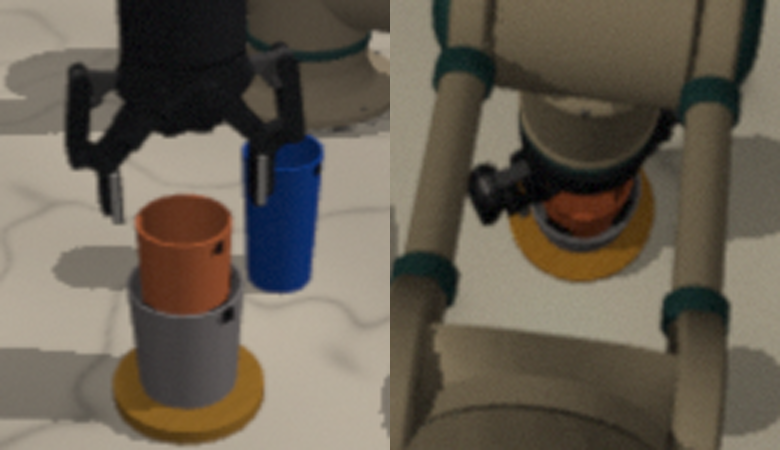

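The fingers straddle the cup, but in the scene view (tips ≈ (294,183) and (343,178)) they look high and behind. I'll check by projecting the expected tip points.

```bash
python3 - <<'E'
from h import *
s=manip.get_state();p=s["position"];y=np.array([.422,-.907,0])
S=get("scene")
for b in (.0,.013): print(b,proj(S,[p+.043*y+[0,0,b],p-.043*y+[0,0,b],p]).round(1).tolist())
print("rim pts z.15 centre",proj(S,[[.518,-.009,.15],[.518,.023,.15],[.518,-.041,.15],[.55,-.009,.15],[.486,-.009,.15]]).round(1).tolist())
# tip rays at candidate: intersect midpoint of tips with plane x= ... 
tips=[(294,183),(343,178)]
for z in(.11,.124,.14,.15,.16): print(z,[onz(S,t,z).round(3).tolist() for t in tips])
c=cv2.rectangle
E
```

```text
0.0 [[296.6, 201.1], [338.6, 195.2], [317.8, 198.1]]
0.013 [[296.3, 195.7], [338.6, 189.9], [317.8, 198.1]]
rim pts z.15 centre [[317.4, 181.8], [333.5, 183.5], [301.6, 180.0], [313.5, 190.8], [321.0, 173.3]]
0.11 [[0.472, -0.072, 0.11], [0.432, 0.027, 0.11]]
0.124 [[0.493, -0.065, 0.124], [0.454, 0.031, 0.124]]
0.14 [[0.516, -0.058, 0.14], [0.479, 0.035, 0.14]]
0.15 [[0.531, -0.053, 0.15], [0.495, 0.038, 0.15]]
0.16 [[0.546, -0.048, 0.16], [0.51, 0.04, 0.16]]
```

```bash
python3 - <<'E'
from h import *
S=get("scene");T=get("top");s=manip.get_state();p=s["position"];y=np.array([.422,-.907,0])
print(p,s["clock"])
p1=np.array([.5183,-.0086,.2587])
a=cv2.imread("pics/s1.png")
def dots(im,img,p):
    for b in(0,.013):
        for k in(-.043,.043): 
            u=proj(im,[p+k*y+[0,0,b]])[0]; img[int(round(u[1])),int(round(u[0]))]=(0,255,0) if b else (0,0,255)
    return img
f=lambda i:cv2.resize(i,None,fx=4,fy=4,interpolation=cv2.INTER_NEAREST)
b=dots(S,S["frame"][:,:,::-1].copy(),p); a=dots(S,a,p1); 
cv2.imwrite("pics/c3.png",np.hstack([f(a[40:185,265:365]),f(b[100:245,265:365])]))
E
```

```text
[ 0.51905037 -0.00874839  0.11166632] 3.4
```

View pics/c3.png

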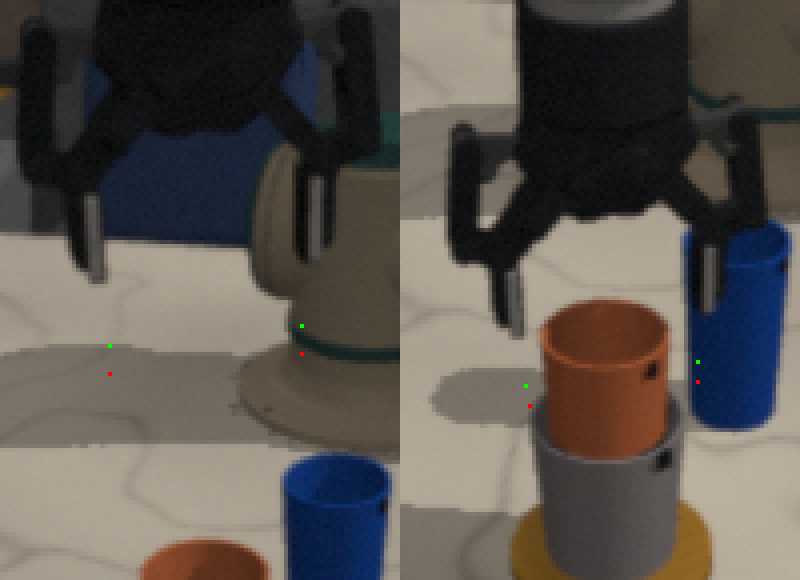

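```bash
python3 - <<'E'
from h import *
S=get("scene");T=get("top");p=manip.get_state()["position"];y=np.array([.422,-.907,0])
img=[T["frame"][:,:,::-1].copy(),S["frame"][:,:,::-1].copy()]
for im,g in zip((T,S),img):
    # axis points up the tool every 30mm above TCP (yellow); body bottom corners (magenta)
    for k in range(0,8):
        u=proj(im,[p+[0,0,.03*k]])[0].round().astype(int); g[u[1],u[0]]=(0,255,255)
    for k in(-.057,.057):
        for h in(.013,.045,.08):
            u=proj(im,[p+k*y+[0,0,h]])[0].round().astype(int); g[u[1],u[0]]=(0,255,0)
f=lambda i:cv2.resize(i,None,fx=4,fy=4,interpolation=cv2.INTER_NEAREST)
cv2.imwrite("pics/c4.png",np.hstack([f(img[0][90:230,285:385]),f(img[1][90:230,265:365])]))
E
```

```text
(no output)
```

View pics/c4.png

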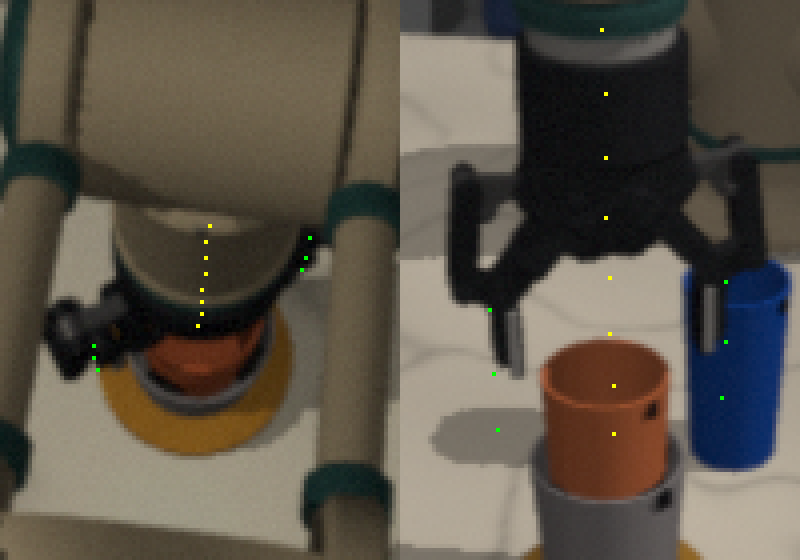

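The image shows the horizontal alignment is right in both views. The finger tips, though, are about 30 mm higher than the reported TCP implies: mid-tip is level with the rim plane. I'll trust the picture and lower slowly by 2.5 cm, which is still safe if the reported height is right, then look again.

```bash
python3 -m crank '{"grip":[1,1,1,1,1,1,1,1],"slide":[[0,0,-0.4],[0,0,-0.8],[0,0,-1.2],[0,0,-1.6],[0,0,-2],[0,0,-2.5],[0,0,-2.5],[0,0,-2.5]],"roll":[0,0,0,0,0,0,0,0]}' 60
python3 - <<'E'
from h import *
S=get("scene");p=manip.get_state()["position"];g=S["frame"][:,:,::-1].copy()
for k in range(8):
    u=proj(S,[[.518,-.009,.1+.01*k]])[0].round().astype(int); g[u[1],u[0]]=(0,255,255)
cv2.imwrite("pics/c5.png",cv2.resize(g[100:240,250:380],None,fx=4,fy=4,interpolation=cv2.INTER_NEAREST))
E
```

```text
clock: 4.3
position: [0.5186, -0.0088, 0.086]
ee_rot: [-0.152, -0.69, -0.152, 0.691]
contact_force: [-0.2, -0.1, -0.3]
width: 0.0855
```

View pics/c5.png

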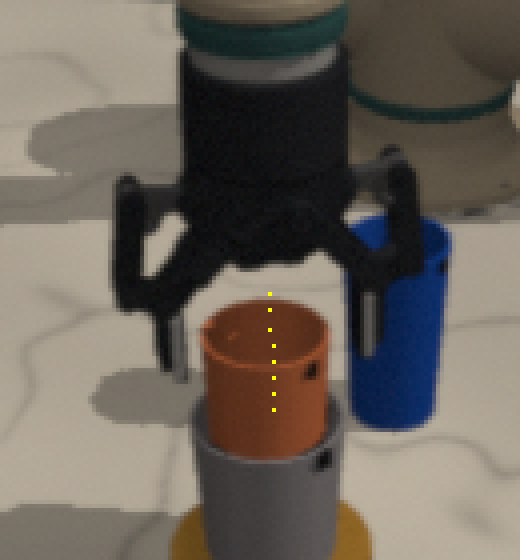

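The tips are now at z ≈ 0.126, below the rim (0.15), and centred on the cup's axis. Down another 0.5 cm, then close.

```bash
python3 -m crank '{"grip":[1,1,1,0.85,0.8,0.75,0.7,0.6,0.5,0.4,0.4,0.4,0.4,0.4],"slide":[[0,0,-0.3],[0,0,-0.5],[0,0,-0.5],[0,0,-0.5],[0,0,-0.5],[0,0,-0.5],[0,0,-0.5],[0,0,-0.5],[0,0,-0.5],[0,0,-0.5],[0,0,-0.5],[0,0,-0.5],[0,0,-0.5],[0,0,-0.5]],"roll":[0,0,0,0,0,0,0,0,0,0,0,0,0,0]}' 70
```

```text
clock: 5.75
position: [0.52, -0.0106, 0.0826]
ee_rot: [0.154, 0.691, 0.151, -0.69]
contact_force: [-0.2, -4.8, 5.1]
width: 0.0624
```

Width 62.4 mm fits the cup near its rim. I'll trim the 2 mm offset, then twist +45°.

```bash
python3 -m crank '{"grip":[0.4,0.4,0.4,0.4,0.4,0.4,0.4,0.4,0.4,0.4,0.4,0.4,0.4,0.4,0.4,0.4,0.4],"slide":[[0.1,-0.2,0],[0.1,-0.2,0],[0.1,-0.2,0],[0.1,-0.2,0],[0.1,-0.2,0],[0.1,-0.2,0],[0.1,-0.2,0],[0.1,-0.2,0],[0.1,-0.2,0],[0.1,-0.2,0],[0.1,-0.2,0],[0.1,-0.2,0],[0.1,-0.2,0],[0.1,-0.2,0],[0.1,-0.2,0],[0.1,-0.2,0],[0.1,-0.2,0]],"roll":[0,0,3,6,10,14,18,22,26,30,34,38,42,45,46,46,46]}' 80
python3 - <<'E'
from h import *
s=manip.get_state();print(s["moment"],s["contact_force"],s["qpos"])
S=get("scene");g=S["frame"][:,:,::-1]
cv2.imwrite("pics/c6.png",cv2.resize(g[100:240,250:380],None,fx=4,fy=4,interpolation=cv2.INTER_NEAREST))
E
```

```text
clock: 7.45
position: [0.5209, -0.0109, 0.0826]
ee_rot: [0.41, 0.577, 0.409, -0.576]
contact_force: [0.2, -1.2, 6.0]
width: 0.0621
[-0.03368069  0.1709493  -0.29871757] [ 0.24593756 -1.18650199  5.98655155] [-1.54852630e-01  2.88978249e-01  1.80054376e+00  5.47124827e-04
  1.04916256e+00  1.80205368e-01]
```

View pics/c6.png

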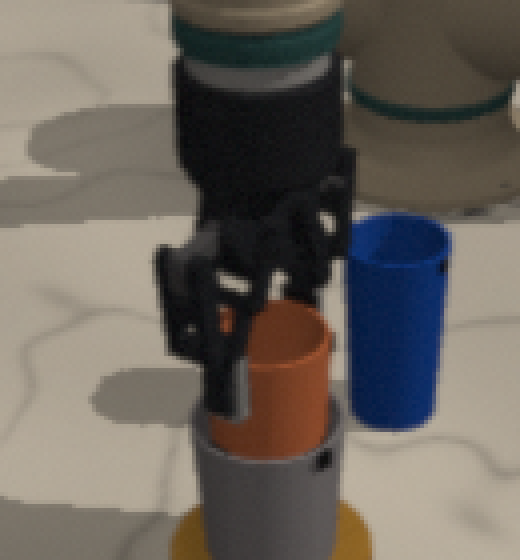

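The mark, which was at crop (310,370), has gone out of sight to the right: the cup turned with the gripper (45.7°) and still sits in the tin. Now straight up.

```bash
python3 -m crank '{"grip":[0.4,0.4,0.4,0.4,0.4,0.4,0.4,0.4,0.4,0.4,0.4,0.4,0.4,0.4,0.4,0.4,0.4,0.4,0.4,0.4],"slide":[[0,0,0.3],[0,0,0.7],[0,0,1.1],[0,0,1.5],[0,0,2],[0,0,2.5],[0,0,3],[0,0,3.5],[0,0,4.2],[0,0,5],[0,0,5.8],[0,0,6.6],[0,0,7.5],[0,0,8.5],[0,0,9.5],[0,0,10.5],[0,0,11.3],[0,0,12],[0,0,12],[0,0,12]],"roll":[0,0,0,0,0,0,0,0,0,0,0,0,0,0,0,0,0,0,0,0]}' 80
python3 - <<'E'
from h import *
S=get("scene");g=S["frame"][:,:,::-1]
cv2.imwrite("pics/c7.png",cv2.resize(g[20:250,160:400],None,fx=2.5,fy=2.5))
E
```

```text
clock: 9.5
position: [0.5195, -0.0108, 0.2012]
ee_rot: [-0.41, -0.576, -0.41, 0.576]
contact_force: [0.9, -0.1, -1.9]
width: 0.0622
```

View pics/c7.png

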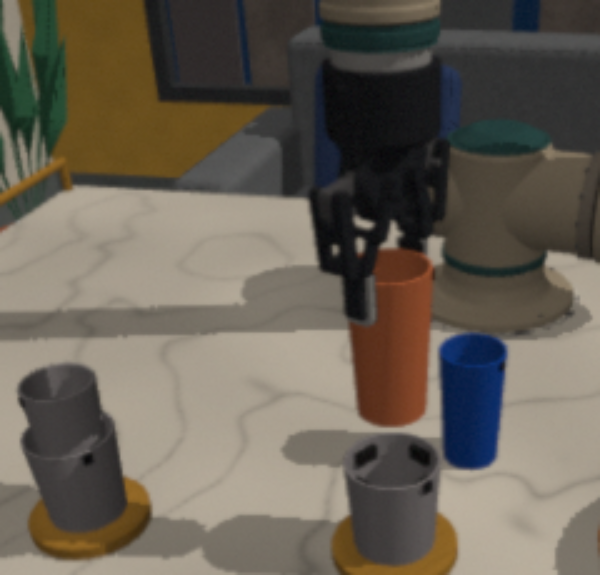

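The cup is out and upright, with the tin empty below. Carry it to the tray: dx −2.9, dy +30 cm.

```bash
python3 -m crank '{"grip":[0.4,0.4,0.4,0.4,0.4,0.4,0.4,0.4,0.4,0.4,0.4,0.4,0.4,0.4,0.4,0.4,0.4,0.4,0.4,0.4],"slide":[[0,0.8,0],[-0.2,2,0],[-0.4,4,0],[-0.6,6,0],[-0.8,8,0],[-1,10,0],[-1.2,12,0],[-1.4,14,0],[-1.6,16,0],[-1.8,18,0],[-2,20,0],[-2.2,22,0],[-2.4,24,0],[-2.6,26,0],[-2.8,27.5,0],[-2.9,28.8,0],[-2.9,29.6,0],[-2.9,30,0],[-2.9,30,0],[-2.9,30,0]],"roll":[0,0,0,0,0,0,0,0,0,0,0,0,0,0,0,0,0,0,0,0]}' 80
python3 -m crank '{"grip":[0.4,0.4,0.4,0.4,0.4,0.4,0.4,0.4,0.4,0.4,0.4,0.4,0.4,0.4,0.4,0.4,0.4],"slide":[[0,0,-0.5],[0,0,-1.5],[0,0,-2.5],[0,0,-3.5],[0,0,-4.5],[0,0,-5.5],[0,0,-6.5],[0,0,-7.5],[0,0,-8.5],[0,0,-9.5],[0,0,-10.5],[0,0,-11.2],[0,0,-11.8],[0,0,-12.2],[0,0,-12.5],[0,0,-12.5],[0,0,-12.5]],"roll":[0,0,0,0,0,0,0,0,0,0,0,0,0,0,0,0,0]}' 80
python3 - <<'E'
from h import *
S=get("scene");g=S["frame"][:,:,::-1];print(manip.get_state()["contact_force"])
cv2.imwrite("pics/c8.png",cv2.resize(g[40:300,340:560],None,fx=2.3,fy=2.3))
E
```

```text
clock: 11.55
position: [0.4908, 0.2886, 0.2012]
ee_rot: [-0.41, -0.576, -0.41, 0.576]
contact_force: [-0.5, -0.2, -1.0]
width: 0.0622
clock: 13.25
position: [0.4909, 0.2893, 0.0765]
ee_rot: [0.41, 0.576, 0.41, -0.576]
contact_force: [-1.1, -0.4, -1.4]
width: 0.0619
[-0.9326798  -0.05468497 -1.52661418]
```

View pics/c8.png

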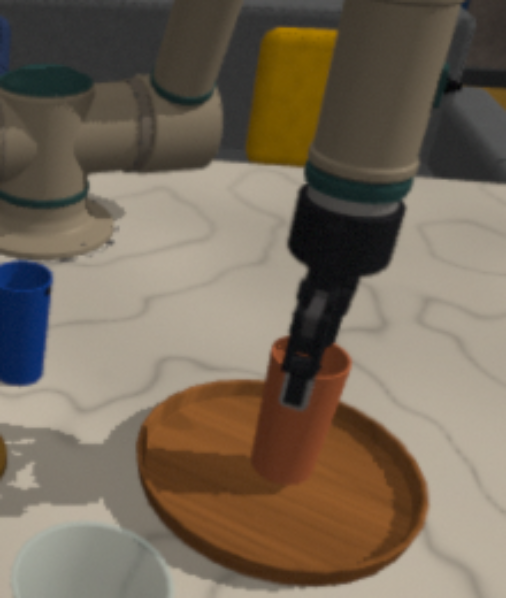

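The cup hangs upright over the tray centre (its apparent lean matches the gripper axis, so it is perspective), with the foot about 1.4 cm above the floor. Lower slowly.

```bash
python3 -m crank '{"grip":[0.4,0.4,0.4,0.4,0.4,0.4,0.4,0.4],"slide":[[0,0,-0.2],[0,0,-0.4],[0,0,-0.6],[0,0,-0.8],[0,0,-1],[0,0,-1.1],[0,0,-1.2],[0,0,-1.2]],"roll":[0,0,0,0,0,0,0,0]}' 80
```

```text
clock: 14.1
position: [0.4906, 0.2892, 0.0641]
ee_rot: [-0.41, -0.576, -0.41, 0.576]
contact_force: [-0.4, -0.3, -1.4]
width: 0.0624
```

```bash
python3 -m crank '{"grip":[0.4,0.4,0.4],"slide":[[0,0,-0.1],[0,0,-0.1],[0,0,-0.1]],"roll":[0,0,0]}' 80
```

```text
clock: 14.4
position: [0.4907, 0.2892, 0.0633]
ee_rot: [0.41, 0.576, 0.41, -0.576]
contact_force: [0.4, -0.1, -0.7]
width: 0.0619
```

```bash
python3 -m crank '{"grip":[0.4,0.4,0.4],"slide":[[0,0,-0.1],[0,0,-0.1],[0,0,-0.1]],"roll":[0,0,0]}' 80
```

```text
clock: 14.7
position: [0.4909, 0.2894, 0.0626]
ee_rot: [0.41, 0.576, 0.41, -0.576]
contact_force: [0.1, 0.6, 2.5]
width: 0.0618
```

The vertical force rose from −1.5 to +2.5 N, so the cup is standing. Release and look.

```bash
python3 -m crank '{"grip":[0.7,0.74,0.76,0.8,0.85,0.9,1,1,1,1],"slide":[[0,0,0],[0,0,0],[0,0,0],[0,0,0],[0,0,0],[0,0,0],[0,0,0],[0,0,0],[0,0,0],[0,0,0]],"roll":[0,0,0,0,0,0,0,0,0,0]}' 20
python3 -m crank '{"grip":[1,1,1,1,1,1,1,1,1,1,1,1,1,1],"slide":[[0,0,0.5],[0,0,1],[0,0,2],[0,0,3],[0,0,4],[0,0,5.5],[0,0,7],[0,0,8.5],[0,0,10],[0,0,12],[0,0,14],[0,0,15],[0,0,15],[0,0,15]],"roll":[0,0,0,0,0,0,0,0,0,0,0,0,0,0]}' 20
python3 - <<'E'
from h import *
S=get("scene");g=S["frame"][:,:,::-1]
cv2.imwrite("pics/c9.png",g)
E
```

```text
clock: 15.7
position: [0.4907, 0.2892, 0.0623]
ee_rot: [0.41, 0.576, 0.41, -0.576]
contact_force: [-0.1, -0.1, -0.1]
width: 0.0854
clock: 17.1
position: [0.4903, 0.2891, 0.2119]
ee_rot: [-0.41, -0.576, -0.41, 0.576]
contact_force: [-0.8, 0.9, 0.7]
width: 0.0852
```

View pics/c9.png

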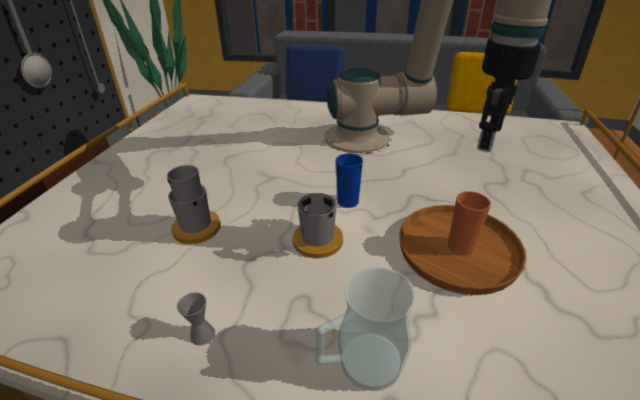

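The copper cup stands upright near the tray's centre at (468,225), released and clear of the gripper. The tin at (317,222) is empty, and the steel cup, blue cup, pitcher and jigger are where they were.

```bash
python3 -c "
from rig import manip
print(manip.get_state()['contact_force'],manip.sign_off())"
```

```text
the job is handed in; nothing more can be done
[-0.88522546  0.10109887 -0.00495108] None
```

The copper cup is out of its tin and stands upright, released, near the centre of the wooden tray. The job is handed in at about 17 s of the 48 s allowed.

- **Twist and pull:** I gripped the cup at its rim (opening 62 mm) and twisted it 45.7° while it sat in the tin. Then I lifted it 12 cm straight up and carried it to the tray.
- **Set-down:** It touched the tray at about 2.5 N. After release, the gripper withdrew 15 cm above it.
- **Last checks:** The last picture shows the tin empty and the steel cup, blue cup, pitcher and jigger where they were. The wrist force is about zero, within noise, and the highest force I read at the end of any move was about 7 N.
- **Disagreement:** The open finger tips appeared about 30 mm higher in the pictures than the reported tool position and the stated finger geometry imply. I went by the pictures for the grasp height, and the cup came out and set down as expected.
- **Picture count:** I viewed 12 pictures, two over the budget of 10; sorting out that height disagreement took the extra ones.

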